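# Put the chuck and the die away and bolt the case shut

### The arm

A 6-joint arm with a two-finger parallel gripper is mounted at the origin on a cart in front of the work surface, level with it; the furniture and walls round the work are solid. World frame = base frame: x ahead of the robot, y to its left, z up, the work surface at z = 0. Lengths are in m, angles in degrees, forces in N, time in s.
With the tool pointing down it reaches from about 0.225 to 0.875 m from the base axis. Payload 3.4 kg.
Tool frame: the origin (TCP) lies at the very end of the fingers, on their centre line; the grasp point (between the pads) lies 19 mm behind it; z points along the fingers, y is the line along which they close (so a half turn about z gives the same grasp; the last joint's range is limited). The gripper opens to 85 mm and grips with 20 to 120 N. Pads are 22 mm wide; open, the fingers measure 114 mm over their backs; the gripper's body (76 mm by 85 mm) begins 54 mm behind the grasp point. The pads swing forward as they close: fully open they stand 13 mm farther back than shut.
Start: joints at [64.114, 15.808, 86.224, -0, 77.962, -6.933], TCP at [0.187, 0.544, 0.195] pointing down, gripper open.
Joint ranges: [-165.64, 165.64], [-43.16, 119.46], [12.63, 154.43], [-67.54, 247.53], [6.08, 155.33], [-154.97, 154.97]. Speed limits (degrees/s): [147.25, 147.25, 180, 180, 180, 180].

### API

Orientations are given as [roll, pitch, yaw] about the fixed x, y, z axes, in that order (R = Rz(yaw) Ry(pitch) Rx(roll)).
In Python, from station import r gives the robot as it stands.
- The arm moves only by the tool jog_arm, never from a script. Its argument "increments" is a list of rows, each a list of 7 numbers: the shift along the world's x, y, z in mm, then the turn, a rotation vector about the world's x, y, z in degrees, then the opening, from -1 (shut) to 1 (fully open). In form: [[tx, ty, tz, ax, ay, az, grip], ...]. A call has 1 to 12 rows; each row is the pose to reach, as a shift and turn from the pose commanded when the call began; what a row does not reach only later rows make up. A row lasts 1/8 s, in which the tool goes at most 62.5 mm and 10.7 degrees, less where a joint would pass 70% of its speed; a pose out of reach is approached as far as the arm can. A call with a gripper value outside its range is refused whole. The fingers move at their own pace and stop on an object; "grip_force" is the grip in N (left out, the last holds). Time passes only in rows, so rows that repeat a pose let the fingers close. It gives the time, the measured TCP pose, the force, the opening and the grip force at its end, in the units of the state.
- r.read_state(): the state, without advancing time (a new reading comes with each control period).
- r.get_image(name): name is "side" or "top"; returns (picture, depth): 420x560x3 uint8, red, green, blue; 420x560 float32, m along the optical axis (not along the pixel's ray), 0 where there is no reading.
- r.camera_params(name): a dict with "intrinsics" (3x3 intrinsics, pixels), "eye" and "orientation" of the camera in the world. Camera axes: x right, y down, z forward; pixel columns grow to the right and rows downward; lengths in m; the calibration is good to about 2 mm. A picture is of the moment at which its call begins. camera_params takes no time and is no camera call.
- r.sign_off(): hands the job in; it is judged then, once.
The state is a dict: "time": time; "qpos": joint angles; "joint_vel": joint speeds; "effort": joint torques, N m; "position": TCP position; "eef_rot": TCP orientation; "contact_force": force on the tool from outside, world axes, zero at the start; "torque": the same for the moment, N m; "opening": finger opening in m; "finger_force": force on a finger pad.
Only numpy, scipy, OpenCV 4.12 (cv2) and the standard library are available. Lean on these libraries where they do the work, as an engineer would, in place of code of your own. Each camera call takes 0.05 s, during which the arm holds its last target. There are 200 camera calls.

### The job

Put the tool case away for the day: lay the drill chuck with its mandrel in the long pocket of the case and the threaded die in the short pocket, then set the lift-off lid squarely on the base with its forked keeper above the swing bolt. Close it by pulling the bolt's knob out against its spring, swinging it up so that the bar drops behind the raised lips of the fork, and letting go so that the spring holds the lid down. Leave the mug, the roll of tape, the pliers and the red-handled scriber where they are.

Things in the scene. Friction and masses are not known exactly. Their poses are not given: they have to be found in the camera images.
- case_base: Wooden base of the tool case, fixed, 160 (x) x 200 (y) mm; origin: centre of its underside; its front (-x) carries the swing bolt. A ledge 36 mm up runs round it and carries the lid. Inside the ledge a grey insert with a round bead (139 x 179 mm over the bead) rises to 44 mm; it has two pockets along y, floors 28 mm up: the long one at the back, the short one at the front.
- long_pocket (a point): Centre of the floor of the long pocket, 154 (along the base's y) x 50 mm (along x), 32 mm behind the base's centre; for the chuck, either end first.
- short_pocket (a point): Centre of the floor of the short pocket, 104 (along the base's y) x 40 mm (along x), 36 mm in front of the base's centre; for the die, either end first.
- case_lid: Lift-off wooden lid, open below: 156 (x) x 196 (y) x 45 mm, walls 6 mm, 144 x 184 mm inside (2.5 mm play each side over the bead), 38 mm clear inside; 0.45 kg. Origin: centre of the rim plane (underside). On the closed case its origin is 36 mm above the base origin, axes along the base axes. It starts rim down on the table. Its front (-x) carries the steel keeper.
- lid_handle (a point): Middle of the lid's steel bar handle: round bar 11 mm thick, 80 mm long along the lid's y, its centre 75 mm above the lid's origin (30 mm above the lid's top).
- lid_keeper (a point): Middle of the upper face of the forked keeper on the lid front (88 mm in front of the lid origin, 20 mm up): two prongs 14 mm wide, 12 mm apart for the rod of the bolt. Upturned lips start 8 mm in front of this point, 4 mm thick and 5 mm high; the lid wall is 10 mm behind it. The bar lies on the prongs behind the lips.
- bolt_hinge (a point): Hinge axis of the swing bolt on the base's front (88 mm in front of the base's origin, 14 mm up); the axis runs along the base's y.
- bolt (a joint): Lean of the swing bolt about bolt_hinge, rad: 0 = upright (closed), positive = leaning forward, away from the case (to the base's -x), at most 1.2. It is stiff and stays where it is left.
- bolt_pull (a joint): How far the knob, rod and bar are pulled out along the bolt against the spring, m: 0 = drawn in (4 N), 0.018 = at the stop (10 N). With the bar lying in the keeper of the seated lid it reads about 0.006; to pass the lips it needs about 0.014.
- bolt_knob (a point): Centre of the black knob at the end of the bolt: 22 mm across, 23 mm long along the bolt, 68 mm from the hinge axis when drawn in. Pinch it from both sides along the base's y.
- bolt_bar (a point): Centre of the bolt's steel cross bar: 8 mm thick, 38 mm long along the base's y, 40 mm from the hinge axis when drawn in, 28 mm below the knob's centre along the bolt.
- chuck: Steel drill chuck with a mandrel clamped in it, lying: 141 mm along its y, 0.55 kg. Origin: under the middle of its length, on its resting face. The chuck's sleeve is 40 mm thick and 39 mm high at y = -69 to -25 mm (grasp it at y = -40 mm, near its centre of mass); then a 30 mm nose to y = -5 mm and a thin mandrel to y = +69 mm.
- die: Threaded steel die with a hex lock ring, lying: 90 mm along its y, 0.2 kg. Origin: under the middle of its length, on its resting face. The ring, 30 mm wide and 30 mm high, is at y = +7 to +15 mm (its centre of mass; grasp here); the threaded body is 22 mm thick, its axis 15 mm up.
- mug: Bystander: mug, 82 mm wide, 91 mm high; origin under its middle.
- tape: Bystander: roll of tape lying flat, 103 mm across, 25 mm high; origin under its middle.
- pliers: Bystander: pliers with yellow grips, 125 mm along y, 12 mm high; origin under the middle.
- scriber: Bystander: scriber with a red handle, 124 mm along y, 20 mm high; origin under the middle.
Mind the look-alikes: they are no part of the job. Several things have the shape of the die; the one meant has the colours described above.

How it is judged (in metres and radians):
On the way, in this order (a step that is already met when the one before it is completed fails the run):
1. the chuck lies in the long pocket and the die in the short one (x of chuck in the frame of long_pocket between -0.009 and 0.009 m and y of chuck in the frame of long_pocket between -0.011 and 0.011 m and z of chuck in the frame of long_pocket between -0.004 and 0.006 m and angle between the y axis of each of chuck, die and the y axis of case_base, either way round below 0.25 rad and x of die in the frame of short_pocket between -0.009 and 0.009 m and y of die in the frame of short_pocket between -0.011 and 0.011 m and z of die in the frame of short_pocket between -0.004 and 0.006 m), for 0.2 s.
2. the lid sits on the base (all of step 1 and x of case_lid in the frame of case_base between -0.0045 and 0.0045 m and y of case_lid in the frame of case_base between -0.0045 and 0.0045 m and z of case_lid in the frame of case_base between 0.033 and 0.0385 m and angle between case_lid's own z axis and vertical below 0.03 rad), for 0.2 s.
3. the bolt is pulled out against its spring (value of joint bolt_pull above 0.01 m), for 0.05 s.
4. the bar lies in the keeper (x of case_lid in the frame of case_base between -0.0045 and 0.0045 m and y of case_lid in the frame of case_base between -0.0045 and 0.0045 m and z of case_lid in the frame of case_base between 0.033 and 0.0385 m and angle between case_lid's own z axis and vertical below 0.03 rad and x of bolt_bar in the frame of case_lid between -0.098 and -0.078 m and z of bolt_bar in the frame of case_lid between 0.019 and 0.029 m and value of joint bolt_pull between 0.003 and 0.011 m), for 0.2 s.
At the end, for the whole second after the job is handed in: Chuck and die on the floors of their pockets (10 mm, 0.25 rad). Lid on the ledge: centred to 4.5 mm, rim at most 2.5 mm up, level to 0.03 rad. Bar on the keeper behind the lips, spring still drawn 3 to 11 mm. All at rest; mug, tape, pliers and scriber within 30 mm of their places (all of step 1 and all of step 4 and linear speed of case_lid below 0.02 m/s and velocity of joint bolt between -0.1 and 0.1 rad/s); the robot touches nothing.
It fails at once if the mug is moved more than 30 mm (distance of mug from where it was at the start of the episode above 0.03 m).
It fails at once if the tape is moved more than 30 mm (distance of tape from where it was at the start of the episode above 0.03 m).
It fails at once if the pliers is moved more than 30 mm (distance of pliers from where it was at the start of the episode above 0.03 m).
It fails at once if the scriber is moved more than 30 mm (distance of scriber from where it was at the start of the episode above 0.03 m).
It also fails if it takes over 72 s, if anything falls off the work surface, if the arm or the gripper's body presses on something with over 40 N, if the wrist force passes 120 N, or if a joint passes its speed limit or range.

## Working session

There is one attempt and no reset: what is moved stays moved. The work goes in short steps, Python scripts to look and compute and a tool call to move; the robot and the scene stay as the last step left them, time stands still between calls to the robot, and variables do not carry over. Pictures are saved under pics/ and viewed, at most 12 in all, crops included, and the job is handed in when it is done.

Besides the shell and the picture viewer there is one more tool, called as name(argument=value, ...) on one line, values as JSON. jog_arm: Moves the arm, as the interface text tells. Its arguments: {"type":"object","properties":{"increments":{"type":"array"},"grip_force":{"type":"number"}},"required":["increments"]}

```bash
ls; mkdir -p pics; cat > h.py <<'E'
import numpy as np, cv2
from station import r
def cam(n):
    p=r.camera_params(n); return p
def look(n,tag):
    im,d=r.get_image(n); cv2.imwrite(f'pics/{tag}.png',im[:,:,::-1]); np.savez(f'pics/{tag}.npz',im=im,d=d); return im,d
E
python3 - <<'E'
from h import *
for n in("top","side"):
    print(cam(n)); look(n,n+"0")
print(r.read_state())
E
```

```text
pics
{'intrinsics': array([[454.62614325,   0.        , 269.46535976],
       [  0.        , 454.62614325, 206.80988109],
       [  0.        ,   0.        ,   1.        ]]), 'eye': array([ 0.3751441 , -0.0126309 ,  1.32332305]), 'orientation': array([-172.15637812,    0.22153848,  -89.11267643])}
{'intrinsics': array([[514.45111231,   0.        , 285.02029887],
       [  0.        , 514.45111231, 217.05414549],
       [  0.        ,   0.        ,   1.        ]]), 'eye': array([ 0.46991984, -1.3208561 ,  0.63608686]), 'orientation': array([-112.97535407,    0.90788758,   -4.97794531])}
{'time': 0.1, 'qpos': array([ 6.41124788e+01,  1.58441701e+01,  8.62865116e+01,  1.40495500e-03,
        7.79605933e+01, -6.93406811e+00]), 'joint_vel': array([-0.06248217, -0.04095016, -0.31440563, -0.09893128,  0.01743936,
       -0.04570316]), 'effort': array([ 1.38880529e-03, -4.17702985e+01, -2.46403581e+01,  1.32183882e-04,
        5.72308752e-03,  1.40576157e-05]), 'position': array([0.18654618, 0.54336521, 0.19373465]), 'eef_rot': array([-1.79909558e+02, -1.23829030e-02,  1.61046243e+02]), 'contact_force': array([-0.7622548 , -0.29756891,  0.31311056]), 'torque': array([ 0.06788438, -0.00920469,  0.00906279]), 'finger_force': 0.0, 'opening': 0.08552934608895832}
```

View pics/top0.png

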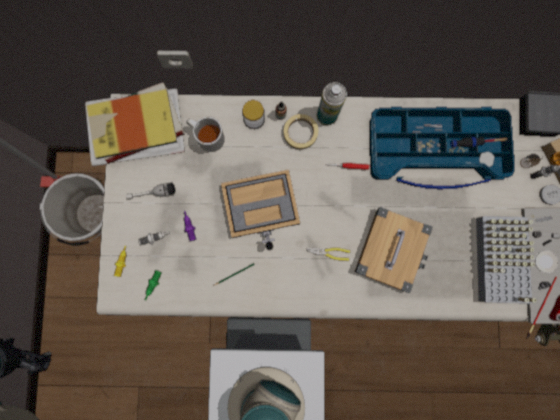

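View pics/side0.png

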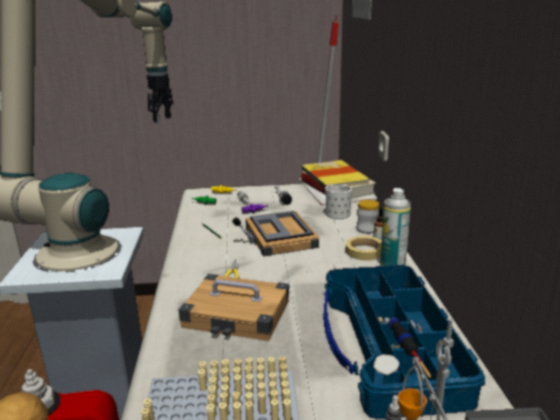

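```bash
cat >> h.py <<'E'
from scipy.spatial.transform import Rotation as R
def wmap(n,d):
    p=cam(n);K=p['intrinsics'];M=R.from_euler('xyz',p['orientation'],degrees=True).as_matrix()
    v,u=np.mgrid[:420,:560]; 
    ray=np.stack([(u-K[0,2])/K[0,0],(v-K[1,2])/K[1,1],np.ones(u.shape)],-1)
    return p['eye']+(ray*d[...,None])@M.T
def ray(n,uv,z):
    p=cam(n);K=p['intrinsics'];M=R.from_euler('xyz',p['orientation'],degrees=True).as_matrix()
    uv=np.atleast_2d(uv).astype(float)
    q=np.c_[(uv[:,0]-K[0,2])/K[0,0],(uv[:,1]-K[1,2])/K[1,1],np.ones(len(uv))]@M.T
    return p['eye']+q*((z-p['eye'][2])/q[:,2])[:,None]
def crop(im,c,rw,w,h,s): return cv2.resize(im[rw:rw+h,c:c+w],None,fx=s,fy=s,interpolation=cv2.INTER_CUBIC)
def proj(n,P):
    p=cam(n);K=p['intrinsics'];M=R.from_euler('xyz',p['orientation'],degrees=True).as_matrix()
    q=(np.atleast_2d(P)-p['eye'])@M; return np.c_[q[:,0]/q[:,2]*K[0,0]+K[0,2],q[:,1]/q[:,2]*K[1,1]+K[1,2]]
E
python3 - <<'E'
from h import *
t=np.load('pics/top0.npz');s=np.load('pics/side0.npz')
a=[crop(t['im'],110,165,133,100,3),crop(t['im'],200,165,133,100,3),crop(t['im'],330,200,133,100,3),crop(s['im'],195,180,133,100,3)]
m=np.vstack([np.hstack(a[:2]),np.hstack(a[2:])])
m=np.clip(m.astype(float)*1.4,0,255).astype(np.uint8)
cv2.imwrite('pics/m0.png',m[:,:,::-1])
W=wmap('top',t['d']);S=wmap('side',s['d'])
for nm,(u,v) in dict(table=(210,260),lidtop=(375,240),lidtop2=(415,240),basebottom=(255,193),pocketS=(262,214),ledge=(229,205),chuck=(169,188),die=(152,238),handle=(396,247),bolt=(267,243)).items(): print(nm,W[v,u].round(4), t['im'][v,u])
for nm,(u,v) in dict(table=(210,260),lid=(260,300),insert=(265,238)).items(): print(nm,S[v,u].round(4))
E
```

```text
table [ 0.3995  0.1651 -0.0015] [176 170 161]
lidtop [ 0.4619 -0.3041  0.0389] [162 131  97]
lidtop2 [ 0.4633 -0.415   0.0445] [174 143 108]
basebottom [0.5928 0.0375 0.0297] [167 137 101]
pocketS [0.5316 0.0161 0.0339] [168 138 101]
ledge [0.555  0.1104 0.042 ] [91 75 63]
chuck [0.6023 0.2845 0.0379] [39 36 36]
die [0.4586 0.3285 0.0287] [141 137 134]
handle [ 0.441  -0.3518  0.0791] [118 103  94]
bolt [4.468e-01 1.000e-04 7.490e-02] [24 31 26]
table [ 0.3662 -0.0887 -0.0017]
lid [ 0.4891 -0.3794  0.0468]
insert [ 0.5158 -0.0623  0.0423]
```

View pics/m0.png

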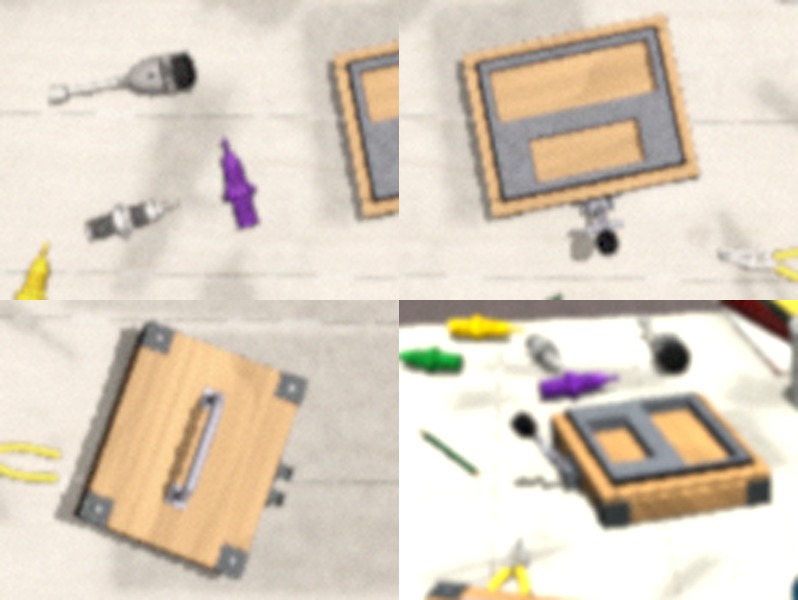

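```bash
cat >> h.py <<'E'
def rect(P):
    (c,wh,a)=cv2.minAreaRect(np.float32(P[:,:2]*1000)); 
    if wh[0]<wh[1]: wh=wh[::-1]; a-=90
    return np.round(c,1),np.round(wh,1),round((a+90)%180-90,1)   # angle of long side
def box(m,c0,c1,r0,r1):
    o=np.zeros_like(m);o[r0:r1,c0:c1]=m[r0:r1,c0:c1];return o
def big(m):
    n,l,s,_=cv2.connectedComponentsWithStats(m.astype(np.uint8)); return l==1+np.argmax(s[1:,4])
def outline(n,m,z):
    c=max(cv2.findContours(m.astype(np.uint8),cv2.RETR_EXTERNAL,cv2.CHAIN_APPROX_NONE)[0],key=cv2.contourArea)[:,0]
    return ray(n,cv2.convexHull(c)[:,0],z)
E
python3 - <<'E'
from h import *
t=np.load('pics/top0.npz');s=np.load('pics/side0.npz')
W=wmap('top',t['d']);S=wmap('side',s['d'])
hs=cv2.cvtColor(t['im'],cv2.COLOR_RGB2HSV);hss=cv2.cvtColor(s['im'],cv2.COLOR_RGB2HSV)
wood=(hs[...,0]>8)&(hs[...,0]<24)&(hs[...,1]>75)
Z=cv2.medianBlur(W[...,2].astype(np.float32),3)
b=big(cv2.morphologyEx(box(wood,212,305,165,245).astype(np.uint8),cv2.MORPH_CLOSE,np.ones((3,3))))
print('base wood outline',rect(outline('top',b,.036)), b.sum())
dk=big(box((~wood)&(hs[...,2]<150)&(Z>.02),222,300,172,238)); 
print('insert',rect(outline('top',dk,.042)),dk.sum())
for nm,bx in (('long',(226,290,172,208)),('short',(238,288,200,232))):
    f=cv2.erode(box(wood&(Z<.04),*bx).astype(np.uint8),np.ones((1,1)))
    f&=cv2.erode(cv2.morphologyEx(dk.astype(np.uint8),cv2.MORPH_CLOSE,np.ones((31,31))),np.ones((3,3)))
    f=big(f);print(nm,rect(outline('top',f,.028)),np.median(W[f][:,2]),f.sum())
print('insert z',np.median(W[dk][:,2]),'ledge z',np.median(W[cv2.erode((b&~dk).astype(np.uint8),np.ones((3,3)))>0][:,2]))
l=big(box(Z>.03,345,440,200,300)&(Z<.06)|box(wood,345,440,200,300));print('lid',rect(outline('top',l,.045)),'woodonly',rect(outline('top',big(box(wood,345,440,200,300)),.045)),np.median(W[l][:,2]))
h=big(box(Z>.065,375,420,215,280));print('handle',rect(outline('top',h,.080)),np.percentile(W[h][:,2],[50,90]),h.sum())
for nm,bx,zz in(('chuck',(122,182,175,207),.03),('die',(134,180,224,250),.022)):
    g=box((hs[...,1]<70)&((hs[...,2]<140)|(Z>.008)),*bx); g=big(cv2.dilate(g.astype(np.uint8),np.ones((2,2))))
    P=W[g&(Z>.006)];print(nm,rect(P),rect(W[g&(Z>zz)]),'hi',np.median(W[g&(Z>zz)],0).round(4),np.percentile(P[:,2],95),len(P), 'outl',rect(outline('top',g,.015)))
k=big(box(hs[...,2]<70,258,276,236,252));print('knob',proj('top',W[k].mean(0)),np.median(W[k],0),np.percentile(W[k][:,2],[10,90]),k.sum())
kk=big(box(hss[...,2]<60,230,245,214,228));print('knob side',np.median(S[kk],0),kk.sum())
# ray-triangulate knob
def rd(n,uv): a=ray(n,uv,0)[0];e=cam(n)['eye'];return e,(a-e)/np.linalg.norm(a-e)
c1=np.argwhere(k)[:,::-1].mean(0);c2=np.argwhere(kk)[:,::-1].mean(0);print(c1,c2)
e1,d1=rd('top',c1);e2,d2=rd('side',c2);ab=np.linalg.lstsq(np.c_[d1,-d2],e2-e1,rcond=None)[0];print('tri',e1+d1*ab[0],e2+d2*ab[1])
E
```

```text
base wood outline (array([563. ,  23.3]), array([198.8, 159.7]), -77.2) 925
insert (array([564.4,  22.6]), array([175. , 135.6]), -77.4) 1505
long (array([597.8,  30.2]), array([153.3,  49. ]), -77.4) 0.02814980924576227 884
short (array([530.6,  15.3]), array([103.6,  39.1]), -77.7) 0.02822970393457469 489
insert z 0.04371979965302186 ledge z 0.03610214572319381
lid (array([ 438.2, -354.5]), array([200.2, 162. ]), -20.2) woodonly (array([ 436.6, -353.2]), array([196.3, 160.7]), -20.2) 0.04568800844088505
handle (array([ 436.8, -353.9]), array([102.7,  13.1]), -20.0) [0.07947878 0.08358434] 160
chuck (array([522.9, 184.7]), array([483.,  99.]), 64.7) (array([505.4, 147.7]), array([410.5,  47. ]), 57.5) hi [0.6022 0.2987 0.035 ] 0.03929726734004274 356 outl (array([596.8, 342.1]), array([147.1,  46.1]), -84.7)
die (array([433.1, 175.9]), array([391.5,  48.8]), 80.0) (array([430.4, 174.2]), array([387.7,  38.9]), 79.3) hi [0.4616 0.3338 0.0248] 0.029752747163729772 213 outl (array([458.5, 325.5]), array([94.6, 36.3]), -78.8)
knob [[268.72497952 245.14947919]] [ 0.44080997 -0.00549077  0.07878355] [0.076786   0.08466747] 40
knob side [ 0.43954086 -0.01347725  0.07331283] 33
[268.725 245.15 ] [236.27272727 221.60606061]
tri [ 0.4412258  -0.00472329  0.06990464] [ 0.43983574 -0.00478677  0.06983095]
```

```bash
python3 - <<'E'
from h import *
t=np.load('pics/top0.npz');W=wmap('top',t['d']);ok=t['d']>0;v=t['im'].max(2).astype(int);Z=W[...,2]
sat=t['im'].max(2).astype(int)-t['im'].min(2)
for nm,bx,ax in(('chuck',(122,182,175,207),.0195),('die',(134,182,224,250),.015)):
    g=box(ok&(Z>.008)&(Z<.06)&(sat<60),*bx);g=big(g)
    P=outline('top',g,ax);q=ray('top',np.argwhere(g)[:,::-1],ax)[:,:2]*1000
    z=W[g][:,2]*1000
    c,wh,a=rect(P);print(nm,c,wh,a)
    # centreline from column medians
    u=q-q.mean(0);d=np.linalg.svd(u,full_matrices=False)[2][0];d=d*np.sign(d[1]);print('mean',q.mean(0),'pca',np.degrees(np.arctan2(d[1],d[0])))
    s=u@d;w=u@[-d[1],d[0]]
    for k in range(-90,91,6):
        m=(s>=k)&(s<k+6)
        if m.sum()>0: print(k+3,m.sum(),'w %.1f..%.1f'%(w[m].min(),w[m].max()),'mid %.1f'%w[m].mean(),'z %.0f v %d'%(np.percentile(z[m],80),v[g][m].mean()),(q.mean(0)+d*(k+3)+w[m].mean()*np.array([-d[1],d[0]])).round(1))
E
```

```text
chuck [591.2 342. ] [143.7  39. ] -74.8
mean [598.58089503 322.16719434] pca 101.29912021675841
-51 8 w -9.4..11.6 mid 1.0 z 20 v 102 [607.6 272. ]
-45 26 w -16.9..16.9 mid -0.2 z 34 v 53 [607.6 278.1]
-39 26 w -17.9..18.2 mid 0.1 z 37 v 45 [606.2 283.9]
-33 26 w -18.5..17.7 mid -0.3 z 37 v 50 [605.4 289.9]
-27 27 w -19.5..19.6 mid 0.7 z 37 v 87 [603.2 295.6]
-21 27 w -18.2..18.5 mid -0.2 z 36 v 97 [602.9 301.6]
-15 27 w -18.7..17.5 mid -0.2 z 37 v 114 [601.7 307.5]
-9 26 w -17.4..18.8 mid 0.7 z 41 v 123 [599.7 313.2]
-3 24 w -17.9..15.3 mid -1.2 z 37 v 126 [600.3 319.5]
3 22 w -16.0..14.3 mid 0.1 z 36 v 125 [597.9 325.1]
9 17 w -11.2..13.2 mid 0.2 z 32 v 118 [596.6 330.9]
15 11 w -6.9..5.8 mid -0.9 z 29 v 117 [596.5 337.1]
21 8 w -4.5..4.8 mid 0.1 z 24 v 123 [594.4 342.7]
27 7 w -5.1..3.7 mid -0.3 z 25 v 143 [593.6 348.7]
33 5 w -3.2..2.6 mid 0.1 z 25 v 155 [592.  354.5]
39 4 w -1.9..1.6 mid -0.1 z 22 v 162 [591.1 360.4]
45 6 w -2.9..3.4 mid 0.3 z 24 v 157 [589.5 366.2]
51 3 w -0.5..2.4 mid 1.2 z 24 v 155 [587.4 371.9]
57 6 w -2.6..3.7 mid -0.1 z 26 v 161 [587.5 378.1]
63 5 w -0.8..
[... 515 characters left out ...]
9 v 136 [473.3 297. ]
-33 10 w -6.7..6.1 mid -0.0 z 24 v 146 [471.6 302.7]
-27 14 w -8.5..8.0 mid -0.1 z 26 v 150 [469.8 308.4]
-21 15 w -10.2..9.1 mid -0.9 z 25 v 122 [468.7 314.4]
-15 14 w -9.1..10.1 mid 0.9 z 27 v 82 [465.1 319.5]
-9 16 w -10.9..10.3 mid -0.9 z 26 v 85 [464.9 325.8]
-3 21 w -12.6..14.1 mid 0.5 z 25 v 131 [461.6 331. ]
3 24 w -15.2..16.0 mid 0.4 z 29 v 141 [459.9 336.8]
9 17 w -12.4..11.5 mid -0.7 z 29 v 139 [459.  342.8]
15 16 w -9.4..9.8 mid 0.3 z 26 v 89 [456.2 348.2]
21 16 w -10.3..10.9 mid 0.8 z 26 v 84 [453.8 353.7]
27 15 w -10.1..9.1 mid -0.9 z 26 v 84 [453.5 359.9]
33 15 w -9.1..10.2 mid 0.9 z 25 v 94 [450.  365.1]
39 8 w -9.9..8.5 mid -1.3 z 23 v 133 [450.2 371.5]
```

jog_arm(increments=[[415,-239.5,-75,0,0,-59.7,1],[415,-239.5,-75,0,0,-59.7,1],[415,-239.5,-75,0,0,-59.7,1],[415,-239.5,-75,0,0,-59.7,1],[415,-239.5,-75,0,0,-59.7,1],[415,-239.5,-75,0,0,-59.7,1],[415,-239.5,-75,0,0,-59.7,1],[415,-239.5,-75,0,0,-59.7,1],[415,-239.5,-75,0,0,-59.7,1],[415,-239.5,-120,0,0,-59.7,1],[415,-239.5,-120,0,0,-59.7,1]], grip_force=60)

```text
time: 1.48
position: [0.5977, 0.3035, 0.0709]
eef_rot: [-179.5, 0.1, 101.4]
contact_force: [-1.1, -0.1, -0.2]
opening: 0.0857
finger_force: 0.0
```

jog_arm(increments=[[0,0,-20,0,0,0,1],[0,0,-63,0,0,0,1],[0,0,-63,0,0,0,1],[0,0,-63,0,0,0,1]])

```text
time: 1.98
position: [0.6027, 0.3053, 0.0136]
eef_rot: [179.8, -0.0, 101.4]
contact_force: [-0.0, 0.1, 1.0]
opening: 0.0853
finger_force: 0.0
```

jog_arm(increments=[[0,0,-1,0,0,0,-1],[0,0,-1,0,0,0,-1],[0,0,-1,0,0,0,-1],[0,0,-1,0,0,0,-1],[0,0,-1,0,0,0,-1],[0,0,-1,0,0,0,-1],[0,0,10,0,0,0,-1],[0,0,50,0,0,0,-1],[0,0,88,0,0,0,-1],[0,0,88,0,0,0,-1]], grip_force=80)

```text
time: 3.22
position: [0.6046, 0.3055, 0.1044]
eef_rot: [179.5, -0.1, 101.4]
contact_force: [-0.3, 0.6, 0.3]
opening: -0.0003
finger_force: 0.0
```

```bash
python3 - <<'E'
from h import *
im,d=look('top','t1');s,_=look('side','s1')
m=np.hstack([crop(im,105,150,133,150,3),crop(s,195,110,133,150,3)])
cv2.imwrite('pics/m1.png',np.clip(m*1.3,0,255).astype(np.uint8)[:,:,::-1])
E
```

```text
(no output)
```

View pics/m1.png

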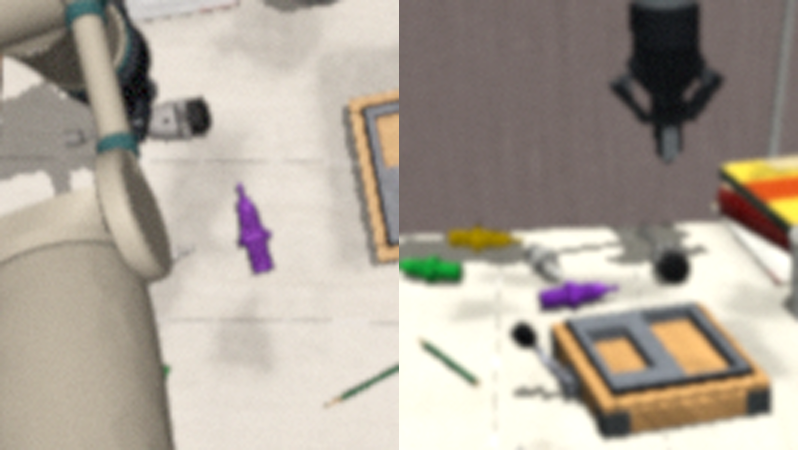

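jog_arm(increments=[[0,0,0,0,0,0,1],[0,0,-20,0,0,0,1],[0,0,-40,0,0,0,1],[0,0,-60,0,0,0,1],[-1,0,-95,0,0,0,1],[-1,0,-95,0,0,0,1],[-1,0,-96,0,0,0,0.3],[-1,0,-96,0,0,0,-1],[-1,0,-96,0,0,0,-1],[-1,0,-96,0,0,0,-1],[-1,0,-96,0,0,0,-1],[-1,0,-96,0,0,0,-1]], grip_force=80)

```text
time: 4.82
position: [0.6008, 0.3043, 0.0036]
eef_rot: [180.0, 0.0, 101.3]
contact_force: [0.3, 0.3, -0.1]
opening: -0.0001
finger_force: 0.0
```

```bash
python3 - <<'E'
from h import *
print(proj('top',[.602,.3045,.03]),proj('side',[.602,.3045,.0]),proj('side',[.602,.3045,.0195]))
im,d=look('top','t2');s,_=look('side','s2')
m=np.hstack([crop(im,105,130,100,120,4),crop(s,215,120,100,120,4)])
cv2.imwrite('pics/m2.png',np.clip(m*1.3,0,255).astype(np.uint8)[:,:,::-1])
E
```

```text
[[162.70527175 188.50499569]] [[285.20438863 202.11087379]] [[285.1139469  196.74440082]]
```

View pics/m2.png

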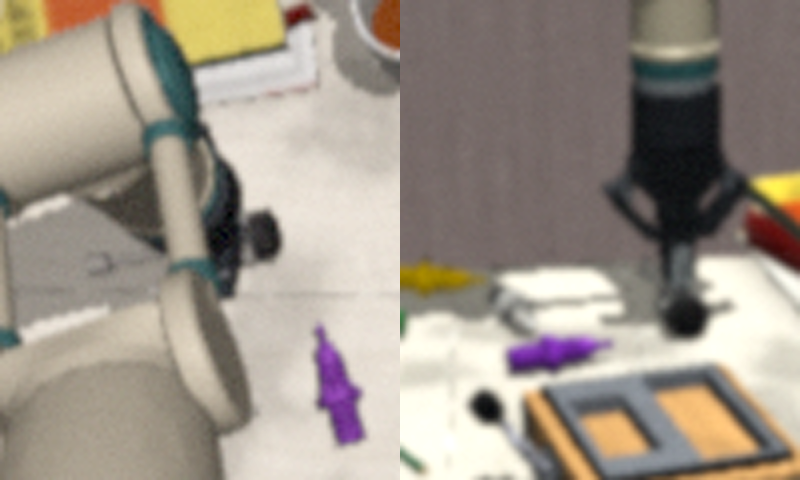

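jog_arm(increments=[[0,0,0,0,0,0,1],[0,0,0,0,0,0,1],[0,0,0,0,0,0,1],[0,0,0,0,0,0,1],[0,0,20,0,0,0,1],[0,0,80,0,0,0,1],[0,0,140,0,0,0,1],[-60,60,200,0,0,0,1],[-120,120,200,0,0,0,1],[-120,120,200,0,0,0,1]])

```text
time: 6.18
position: [0.4797, 0.4255, 0.2047]
eef_rot: [179.9, -0.1, 101.3]
contact_force: [1.0, 0.2, 0.3]
opening: 0.085
finger_force: 0.0
```

```bash
python3 - <<'E'
from h import *
im,d=look('top','t3');s,ds=look('side','s3')
m=np.hstack([crop(im,115,150,100,75,4),crop(s,255,165,50,37,8)[:296]]) if 0 else np.hstack([crop(im,115,155,100,75,4),cv2.resize(s[170:220,250:317],(400,300),interpolation=cv2.INTER_CUBIC)])
cv2.imwrite('pics/m3.png',np.clip(m*1.3,0,255).astype(np.uint8)[:,:,::-1])
W=wmap('top',d);Z=W[...,2];sat=im.max(2).astype(int)-im.min(2)
g=big(box((d>0)&(Z>.008)&(Z<.06)&(sat<60),122,190,175,207))
q=ray('top',np.argwhere(g)[:,::-1],.0195)[:,:2]*1000;u=q-q.mean(0);dd=np.linalg.svd(u,full_matrices=False)[2][0];dd*=np.sign(dd[1]);ss=u@dd
print(q.mean(0),np.degrees(np.arctan2(dd[1],dd[0])),ss.min(),ss.max(),len(q))
E
```

```text
[598.53272157 322.14360919] 101.24131266844724 -51.30764763412249 92.95729569211179 353
```

View pics/m3.png

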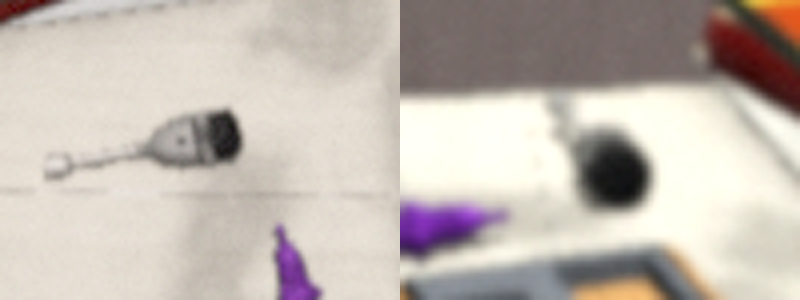

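```bash
python3 - <<'E'
from h import *
s=np.load('pics/s2.npz');S=wmap('side',s['d'])
for v in range(150,206,4): print(v,[tuple((S[v,u]*1000).round(0).astype(int)) for u in (280,285,290)])
t=np.load('pics/t2.npz');W=wmap('top',t['d'])
for v in range(165,208,5): print(v,[tuple((W[v,u]*1000).round(0).astype(int)) for u in (155,160,165,170)])
E
```

```text
150 [(np.int64(586), np.int64(274), np.int64(192)), (np.int64(602), np.int64(272), np.int64(191)), (np.int64(618), np.int64(273), np.int64(191))]
154 [(np.int64(585), np.int64(264), np.int64(181)), (np.int64(601), np.int64(263), np.int64(181)), (np.int64(618), np.int64(273), np.int64(177))]
158 [(np.int64(586), np.int64(287), np.int64(161)), (np.int64(601), np.int64(268), np.int64(166)), (np.int64(619), np.int64(287), np.int64(160))]
162 [(np.int64(586), np.int64(289), np.int64(147)), (np.int64(470), np.int64(-1321), np.int64(636)), (np.int64(619), np.int64(290), np.int64(146))]
166 [(np.int64(585), np.int64(284), np.int64(135)), (np.int64(603), np.int64(297), np.int64(130)), (np.int64(618), np.int64(280), np.int64(135))]
170 [(np.int64(585), np.int64(290), np.int64(120)), (np.int64(602), np.int64(293), np.int64(118)), (np.int64(618), np.int64(287), np.int64(119))]
174 [(np.int64(586), np.int64(301), np.int64(102)), (np.int64(604), np.int64(318), np.int64(96)), (np.int64(618), np.int64(289), np.int64(105))]
178 [(np.int64(586), np.int64(301), np.int64(88)), (np.int64(603), np.int64(3
[... 1935 characters left out ...]
t64(572), np.int64(275), np.int64(178)), (np.int64(595), np.int64(293), np.int64(48)), (np.int64(597), np.int64(282), np.int64(37))]
195 [(np.int64(510), np.int64(207), np.int64(484)), (np.int64(572), np.int64(295), np.int64(97)), (np.int64(585), np.int64(299), np.int64(21)), (np.int64(588), np.int64(289), np.int64(1))]
200 [(np.int64(498), np.int64(202), np.int64(500)), (np.int64(553), np.int64(286), np.int64(130)), (np.int64(573), np.int64(304), np.int64(-1)), (np.int64(574), np.int64(289), np.int64(-3))]
205 [(np.int64(487), np.int64(198), np.int64(515)), (np.int64(557), np.int64(317), np.int64(3)), (np.int64(558), np.int64(302), np.int64(2)), (np.int64(559), np.int64(289), np.int64(-2))]
```

```bash
python3 - <<'E'
from h import *
for tag,P in(('side0',[.1865,.5434,.1937]),('s1',[.6046,.3055,.1044]),('s3',[.4797,.4255,.2047])):
    f=np.load(f'pics/{tag}.npz');S=wmap('side',f['d'])
    g=(np.linalg.norm(S[...,:2]-P[:2],axis=-1)<.075)&(S[...,2]>P[2]-.03)&(f['d']>0)
    print(tag,proj('side',P).round(1),'lowest z',np.sort(S[g][:,2])[:8].round(3))
    v,u=np.nonzero(g);k=np.argsort(-v)[:5];print(u[k],v[k],S[v[k],u[k]].round(3).tolist())
P=[.4797,.4255,.2047];f=np.load('pics/t3.npz');T=wmap('top',f['d'])
g=(np.linalg.norm(T[...,:2]-P[:2],axis=-1)<.075)&(T[...,2]>.1);print('top',np.sort(T[g][:,2])[:8])
E
```

```text
side0 [[164.3 133.7]] lowest z [0.241 0.242 0.242 0.243 0.243 0.244 0.244 0.244]
[157 158 156 159 154] [123 123 123 123 123] [[0.173, 0.492, 0.245], [0.177, 0.489, 0.245], [0.169, 0.496, 0.244], [0.181, 0.487, 0.246], [0.163, 0.494, 0.245]]
s1 [[285.5 172.7]] lowest z [0.136 0.138 0.139 0.14  0.141 0.142 0.144 0.144]
[285 284 286 283 284] [164 164 163 163 163] [[0.603, 0.296, 0.138], [0.6, 0.3, 0.136], [0.606, 0.293, 0.142], [0.597, 0.304, 0.139], [0.598, 0.282, 0.145]]
s3 [[245.8 135.7]] lowest z [0.255 0.255 0.256 0.257 0.258 0.259 0.259 0.259]
[231 229 230 230 229] [122 122 122 121 121] [[0.432, 0.409, 0.258], [0.425, 0.421, 0.255], [0.429, 0.404, 0.259], [0.429, 0.407, 0.261], [0.425, 0.419, 0.259]]
top [0.25405857 0.25447896 0.25722194 0.25971544 0.25971966 0.26023526
 0.26067362 0.26072817]
```

jog_arm(increments=[[121,-120,-60,0,0,0,1],[121,-120,-60,0,0,0,1],[121,-120,-60,0,0,0,1],[121,-120,-100,0,0,0,1],[121,-120,-150,0,0,0,1],[121,-120,-200,0,0,0,1],[121,-120,-228,0,0,0,1],[121,-120,-228,0,0,0,1],[121,-120,-228,0,0,0,1]])

```text
time: 7.4
position: [0.6031, 0.3045, -0.0233]
eef_rot: [179.9, -0.0, 101.3]
contact_force: [-0.0, -0.2, 0.7]
opening: 0.0858
finger_force: 0.0
```

jog_arm(increments=[[0,0,0,0,0,0,-1],[0,0,0,0,0,0,-1],[0,0,0,0,0,0,-1],[0,0,0,0,0,0,-1],[0,0,0,0,0,0,-1],[0,0,0,0,0,0,-1]], grip_force=60)

```text
time: 8.15
position: [0.603, 0.3047, -0.0231]
eef_rot: [179.8, -0.0, 101.3]
contact_force: [0.4, 0.1, 6.9]
opening: 0.0377
finger_force: 62.3
```

jog_arm(increments=[[0,0,30,0,0,0,-1],[0,0,90,0,0,0,-1],[2,-60,110,0,0,1.4,-1],[2,-120,110,0,0,1.4,-1],[2,-180,110,0,0,1.4,-1],[2,-240,110,0,0,1.4,-1],[2,-290,110,0,0,1.4,-1],[2,-313.5,110,0,0,1.4,-1],[2,-313.5,80,0,0,1.4,-1],[2,-313.5,60,0,0,1.4,-1],[2,-313.5,60,0,0,1.4,-1]])

```text
time: 9.52
position: [0.6004, -0.0088, 0.0324]
eef_rot: [-179.6, -0.2, 102.7]
contact_force: [0.2, 0.0, -5.1]
opening: 0.0381
finger_force: 62.0
```

```bash
python3 - <<'E'
from h import *
im,d=look('top','t4');s,ds=look('side','s4')
m=np.hstack([crop(im,205,145,100,112,4),crop(s,225,150,100,112,4)])
cv2.imwrite('pics/m4.png',np.clip(m*1.3,0,255).astype(np.uint8)[:,:,::-1])
E
```

```text
(no output)
```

View pics/m4.png

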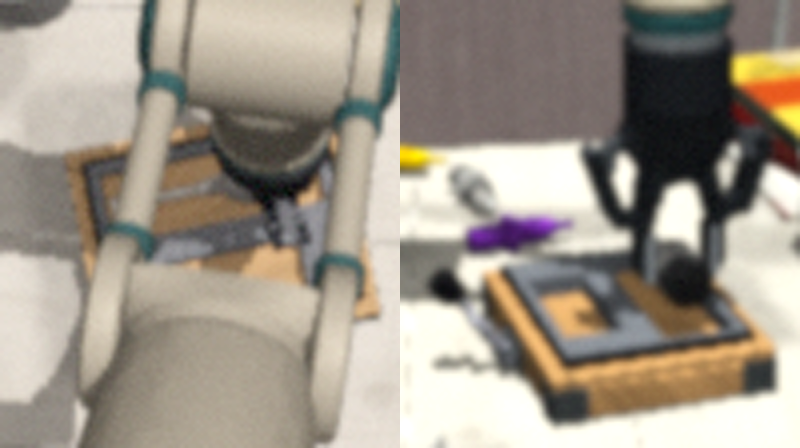

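jog_arm(increments=[[0,0,-15,0,0,0,-1],[0,0,-26,0,0,0,-1],[0,0,-26,0,0,0,-1],[0,0,-28,0,0,0,-1],[0,0,-28,0,0,0,-1]])

```text
time: 10.25
position: [0.604, -0.0092, 0.0077]
eef_rot: [180.0, 0.0, 102.7]
contact_force: [-0.2, 0.3, -4.8]
opening: 0.0379
finger_force: 62.1
```

jog_arm(increments=[[0,0,-1,0,0,0,0.1],[0,0,-1,0,0,0,0.3],[0,0,-1,0,0,0,0.4],[0,0,20,0,0,0,0.6],[0,0,70,0,0,0,1],[-20,50,100,0,0,3,1],[-44,106,100,0,0,5.6,1],[-67,162,100,0,0,5.6,1],[-90,218,100,0,0,5.6,1],[-113,274,100,0,0,5.6,1],[-144,330,100,0,0,5.6,1],[-144,346.8,100,0,0,5.6,1]])

```text
time: 11.75
position: [0.4574, 0.3404, 0.108]
eef_rot: [-180.0, -0.1, 108.6]
contact_force: [0.1, -0.5, -0.5]
opening: 0.0857
finger_force: 0.0
```

```bash
python3 - <<'E'
from h import *
im,d=look('top','t5');W=wmap('top',d);Z=W[...,2];hs=cv2.cvtColor(im,cv2.COLOR_RGB2HSV)
n=box((d>0)&(Z>.047)&(Z<.09),222,300,165,222);g=big(n)
q=ray('top',np.argwhere(g)[:,::-1],.055)[:,:2]*1000
print(len(q),q.mean(0),rect(outline('top',g,.055)),np.percentile(W[g][:,2],[50,95]))
cv2.imwrite('pics/m5.png',cv2.resize(im[160:250,205:315],None,fx=5,fy=5)[:,:,::-1])
E
```

```text
340 [598.70536436   7.18819739] (array([594.1,  28.5]), array([139.8,  36.6]), -77.7) [0.05975161 0.06753895]
```

View pics/m5.png

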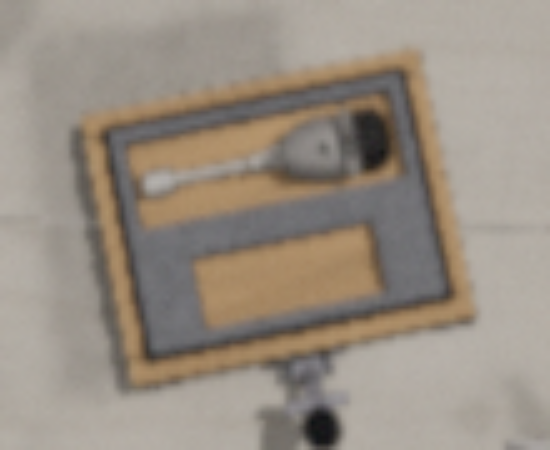

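jog_arm(increments=[[0,0,-50,0,0,0,1],[0,0,-100,0,0,0,1],[0,0,-134,0,0,0,1],[0,0,-134,0,0,0,1],[0,0,-134,0,0,0,-1],[0,0,-134,0,0,0,-1],[0,0,-134,0,0,0,-1],[0,0,-134,0,0,0,-1],[0,0,-134,0,0,0,-1],[0,0,-134,0,0,0,-1],[0,0,-134,0,0,0,-1]], grip_force=50)

```text
time: 13.18
position: [0.4608, 0.3382, -0.0248]
eef_rot: [179.8, -0.0, 108.4]
contact_force: [1.3, -0.3, 6.2]
opening: 0.0285
finger_force: 49.2
```

jog_arm(increments=[[0,0,40,0,0,0,-1],[0,0,90,0,0,0,-1],[13,-60,100,0,0,-3,-1],[26,-120,100,0,0,-5.6,-1],[39,-180,100,0,0,-5.6,-1],[52,-240,100,0,0,-5.6,-1],[64,-295,100,0,0,-5.6,-1],[66.5,-312,80,0,0,-5.6,-1],[66.5,-312,60,0,0,-5.6,-1],[66.5,-312,45,0,0,-5.6,-1],[66.5,-312,36,0,0,-5.6,-1],[66.5,-312,35,0,0,-5.6,-1]])

```text
time: 14.68
position: [0.5259, 0.0261, 0.0081]
eef_rot: [-179.9, -0.0, 102.8]
contact_force: [-0.3, -0.1, -2.1]
opening: 0.0285
finger_force: 50.4
```

jog_arm(increments=[[0,0,0,0,0,0,0],[0,0,0,0,0,0,0.2],[0,0,1,0,0,0,0.3],[0,0,30,0,0,0,0.6],[0,0,80,0,0,0,1],[-10,-60,110,0,0,10,1],[-22,-120,110,0,0,20,1],[-36,-180,110,0,0,30,1],[-50,-240,110,0,0,40,1],[-64,-300,110,0,0,50,1],[-80,-355,100,0,0,57.1,1],[-89.5,-379.3,90,0,0,57.1,1]])

```text
time: 16.18
position: [0.4366, -0.3567, 0.0993]
eef_rot: [-179.9, 0.2, 159.8]
contact_force: [0.8, 0.2, -0.4]
opening: 0.0856
finger_force: 0.0
```

```bash
python3 - <<'E'
from h import *
im,d=look('top','t6');W=wmap('top',d);Z=W[...,2]
g=big(box((d>0)&(Z>.036)&(Z<.09)&(np.abs(im.max(2).astype(int)-im.min(2))<45),237,284,203,232))
print(g.sum(),rect(outline('top',g,.043)),np.percentile(W[g][:,2],[50,95]))
n=big(box((d>0)&(Z>.047)&(Z<.09),222,300,165,202));print('chuck',rect(outline('top',n,.055)))
im2,_=look('side','s6')
a=cv2.resize(im[160:250,205:315],(440,360));b=cv2.resize(im2[230:350,170:290],(360,360))
cv2.imwrite('pics/m6.png',np.hstack([a,b])[:,:,::-1])
print(r.read_state()['position'])
E
```

```text
821 (array([522.6,  21.2]), array([130.9,  79.8]), -88.6) [0.04479211 0.05498245]
chuck (array([594.1,  28.5]), array([139.8,  36.6]), -77.7)
[ 0.43490648 -0.35813749  0.09760958]
```

View pics/m6.png

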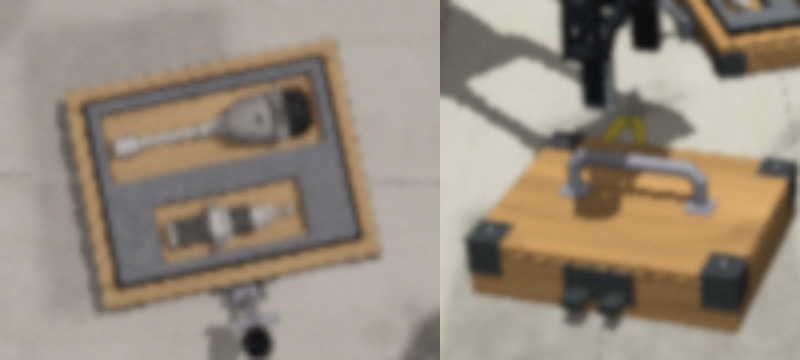

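jog_arm(increments=[[0,0,-30,0,0,0,1],[0,0,-60,0,0,0,1],[0,0,-78,0,0,0,1],[0,0,-78,0,0,0,1],[0,0,-78,0,0,0,0],[0,0,-78,0,0,0,-0.5],[0,0,-78,0,0,0,-1],[0,0,-78,0,0,0,-1],[0,0,-78,0,0,0,-1],[0,0,-78,0,0,0,-1],[0,0,-78,0,0,0,-1],[0,0,-78,0,0,0,-1]], grip_force=80)

```text
time: 17.77
position: [0.437, -0.3537, 0.0211]
eef_rot: [180.0, 0.0, 159.8]
contact_force: [1.0, 2.1, 5.3]
opening: 0.0083
finger_force: 78.1
```

jog_arm(increments=[[0,0,30,0,0,0,-1],[0,0,80,0,0,0,-1],[10,30,110,0,0,-6,-1],[27,80,110,0,0,-14,-1],[44,130,110,0,0,-22,-1],[61,180,110,0,0,-30,-1],[78,230,110,0,0,-38,-1],[95,280,110,0,0,-46,-1],[112,330,110,0,0,-54,-1],[127,370,110,0,0,-57.1,-1],[127,376.5,110,0,0,-57.1,-1],[127,376.5,110,0,0,-57.1,-1]])

```text
time: 19.27
position: [0.5626, 0.023, 0.1293]
eef_rot: [-179.8, -0.0, 102.8]
contact_force: [0.6, -0.1, -4.9]
opening: 0.0084
finger_force: 78.7
```

jog_arm(increments=[[0,0,-20,0,0,0,-1],[0,0,-35,0,0,0,-1],[0,0,-35,0,0,0,-1]])

```text
time: 19.65
position: [0.5619, 0.022, 0.0938]
eef_rot: [-179.8, -0.1, 102.7]
contact_force: [-0.2, 0.2, -3.8]
opening: 0.0082
finger_force: 78.6
```

```bash
python3 - <<'E'
from h import *
im,d=look('top','t7');W=wmap('top',d);Z=W[...,2];s,ds=look('side','s7');S=wmap('side',ds)
st=r.read_state();print(st['position'],st['eef_rot'],st['contact_force'])
hs=cv2.cvtColor(s,cv2.COLOR_RGB2HSV)
# lid side: wood points above z .07 in side view; top plane
wood=(hs[...,0]>8)&(hs[...,0]<24)&(hs[...,1]>75)
g=box((ds>0)&wood,200,350,140,260)&(S[...,2]>.105)&(S[...,2]<.135);print(g.sum(),np.median(S[g],0))
A=np.c_[S[g][:,:2],np.ones(g.sum())];pl=np.linalg.lstsq(A,S[g][:,2],rcond=None)[0];print('tilt',pl)
f=box((ds>0)&(S[...,2]>.07)&(S[...,2]<.128)&(S[...,1]>-.12)&(S[...,1]<.16)&(S[...,0]>.44)&(S[...,0]<.70),200,350,140,260)
g=big(f);print('lid side rect',rect(outline('side',box(wood&f,200,350,140,260),.12)),rect(S[f]))
h=np.hstack([cv2.resize(im[130:260,200:320],(369,400)),cv2.resize(s[140:280,200:350],(429,400))]);cv2.imwrite('pics/m7.png',h[:,:,::-1])
E
```

```text
[0.56382744 0.02220403 0.0955518 ] [-1.79997305e+02  8.43913522e-03  1.02701727e+02] [-0.18443813 -0.10752534 -4.44450323]
1319 [ 0.55767917 -0.00779045  0.1171101 ]
tilt [0.00254575 0.01798592 0.11507051]
lid side rect (array([561.1, -38.9]), array([286.9, 171.5]), -80.1) (array([541. ,  12.7]), array([207.3, 206.3]), -77.7)
```

View pics/m7.png

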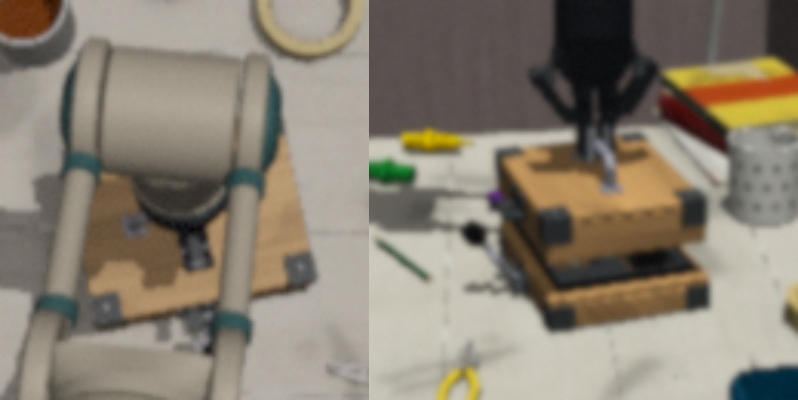

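jog_arm(increments=[[0,0,-15,0,0,0,-1],[0,0,-25,0,0,0,-1],[0,0,-30,0,0,0,-1],[0,0,-34,0,0,0,-1],[0,0,-37,0,0,0,-1],[0,0,-37,0,0,0,-1]])

```text
time: 20.5
position: [0.5636, 0.0232, 0.0584]
eef_rot: [-180.0, -0.0, 102.7]
contact_force: [-0.2, 2.1, -5.6]
opening: 0.0077
finger_force: 78.7
```

jog_arm(increments=[[0,0,-2,0,0,0,-1],[0,0,-3,0,0,0,-1],[0,0,-3,0,0,0,-1]])

```text
time: 20.88
position: [0.5639, 0.0236, 0.0571]
eef_rot: [179.9, -0.0, 102.7]
contact_force: [-2.6, 3.5, 5.5]
opening: 0.0082
finger_force: 79.8
```

```bash
python3 - <<'E'
from h import *
s,ds=look('side','s8');S=wmap('side',ds);hs=cv2.cvtColor(s,cv2.COLOR_RGB2HSV)
wood=(hs[...,0]>8)&(hs[...,0]<24)&(hs[...,1]>75)
g=box((ds>0)&wood,200,350,140,280)&(S[...,2]>.07)&(S[...,2]<.095);print(g.sum(),np.median(S[g],0))
A=np.c_[S[g][:,:2]-[.564,.023],np.ones(g.sum())];print('plane',np.linalg.lstsq(A,S[g][:,2],rcond=None)[0])
E
```

```text
1549 [0.57604677 0.01233407 0.07915916]
plane [-0.01177433 -0.01020674  0.07864115]
```

jog_arm(increments=[[0,0,0,0,0,0,-0.4],[0,0,0,0,0,0,0.2],[0,0,0,0,0,0,0.5],[0,0,40,0,0,0,1],[0,0,90,0,0,-5,1],[-60,-14,90,0,0,-15,1],[-118,-26,90,0,0,-25,1],[-123.5,-27.8,90,0,0,-35,1],[-123.5,-27.8,90,0,0,-45,1],[-123.5,-27.8,90,0,0,-55,1],[-123.5,-27.8,90,0,0,-65,1],[-123.5,-27.8,90,0,0,-75,1]])

```text
time: 22.42
position: [0.4404, -0.0052, 0.1456]
eef_rot: [180.0, -0.0, 27.4]
contact_force: [0.8, 0.3, -0.7]
opening: 0.0848
finger_force: 0.0
```

jog_arm(increments=[[0,0,-20,0,0,-8,1],[0,0,-30,0,0,-15,1],[0,0,-30,0,0,-15,1]])

```text
time: 22.8
position: [0.4397, -0.005, 0.1149]
eef_rot: [-180.0, 0.1, 12.8]
contact_force: [0.9, -0.2, -1.0]
opening: 0.0854
finger_force: 0.0
```

```bash
python3 - <<'E'
from h import *
s,ds=look('side','s9');S=wmap('side',ds);hs=cv2.cvtColor(s,cv2.COLOR_RGB2HSV);t,dt=look('top','t9');W=wmap('top',dt)
wood=(hs[...,0]>8)&(hs[...,0]<24)&(hs[...,1]>75)
g=box((ds>0)&wood,200,350,140,280)&(S[...,2]>.07)&(S[...,2]<.095)
A=np.c_[S[g][:,:2]-[.564,.023],np.ones(g.sum())];print('plane',np.linalg.lstsq(A,S[g][:,2],rcond=None)[0])
kk=big(box(hs[...,2]<60,228,247,212,230));print('knob side px',np.argwhere(kk)[:,::-1].mean(0),kk.sum(),'before 236.27 221.6')
st=r.read_state();P=st['position'];print(P,st['eef_rot'],st['qpos'])
g=(np.linalg.norm(S[...,:2]-P[:2],axis=-1)<.075)&(S[...,2]>P[2]+.01)&(ds>0);v,u=np.nonzero(g);k=np.argsort(-v)[:6];print(S[v[k],u[k]].round(3).tolist())
ht=cv2.cvtColor(t,cv2.COLOR_RGB2HSV);w=(ht[...,0]>8)&(ht[...,0]<24)&(ht[...,1]>75)
Z=W[...,2];m=box((dt>0)&(Z>.065)&(Z<.1),205,320,150,250);m=big(m);print('lid top view',rect(outline('top',m,.081)),m.sum())
E
```

```text
plane [-0.01181756 -0.01046831  0.07875149]
knob side px [236.31666667 221.4       ] 60 before 236.27 221.6
[ 0.44066976 -0.00511338  0.11584125] [ 1.79973115e+02 -3.23407833e-02  1.28516898e+01] [-9.71384057e+00  7.85595303e+00  1.08890210e+02 -1.39088174e-02
  6.32136560e+01  6.74407411e+01]
[[0.449, -0.054, 0.164], [0.444, -0.057, 0.165], [0.455, -0.055, 0.167], [0.449, -0.054, 0.166], [0.442, -0.056, 0.167], [0.447, -0.054, 0.167]]
lid top view (array([571.9,  21.2]), array([198. , 142.4]), -77.2) 2577
```

jog_arm(increments=[[0,0,-45,0,0,0,1],[0,0,-80,0,0,0,1],[0,0,-96,0,0,0,1],[0,0,-96,0,0,0,1],[0,0,-96,0,0,0,0],[0,0,-96,0,0,0,-0.3],[0,0,-96,0,0,0,-1],[0,0,-96,0,0,0,-1],[0,0,-96,0,0,0,-1],[0,0,-96,0,0,0,-1],[0,0,-96,0,0,0,-1]], grip_force=60)

```text
time: 24.28
position: [0.439, -0.0036, 0.0198]
eef_rot: [-179.8, 0.1, 12.7]
contact_force: [-2.5, 3.8, 4.3]
opening: 0.0194
finger_force: 58.4
```

jog_arm(increments=[[-4.5,-1,6.5,0,0,0,-1],[-8.9,-2,13.1,0,0,0,-1],[-8.9,-2,13.1,0,0,0,-1],[-8.9,-2,13.1,0,0,0,-1]], grip_force=80)

```text
time: 24.78
position: [0.432, -0.0053, 0.0322]
eef_rot: [-179.9, -0.1, 12.6]
contact_force: [3.2, 4.9, -7.5]
opening: 0.0192
finger_force: 78.4
```

jog_arm(increments=[[4,0.9,2.7,0,0,0,-1],[8.1,1.8,5.1,0,0,0,-1],[12,2.7,7,0,0,0,-1],[15.8,3.6,8.8,0,0,0,-1],[20,4.5,10.3,0,0,0,-1],[23.9,5.4,11.6,0,0,0,-1],[23.9,5.4,11.6,0,0,0,-1]])

```text
time: 25.65
position: [0.4526, -0.0007, 0.0432]
eef_rot: [-179.8, 0.3, 12.7]
contact_force: [-2.9, 4.9, -9.9]
opening: 0.0186
finger_force: 78.5
```

jog_arm(increments=[[4,0.9,2.2,0,0,0,-1],[8.4,1.9,3.5,0,0,0,-1],[12,2.7,4,0,0,0,-1],[15.5,3.5,4.2,0,0,0,-1],[18,4,4.2,0,0,0,-1],[20.5,4.6,4.2,0,0,0,-1],[20.5,4.6,4.2,0,0,0,-1],[20.5,4.6,4.2,0,0,0,-1]])

```text
time: 26.65
position: [0.4714, 0.0038, 0.047]
eef_rot: [-179.8, 0.5, 12.8]
contact_force: [-4.6, 4.5, -9.6]
opening: 0.0187
finger_force: 78.4
```

jog_arm(increments=[[1.5,0.4,0,0,0,0,-1],[3,0.7,0,0,0,0,-1],[3,0.7,0,0,0,0,-1],[3,0.7,-2,0,0,0,-1],[3,0.7,-4,0,0,0,-1],[3,0.7,-6,0,0,0,-1],[3,0.7,-6,0,0,0,-1]])

```text
time: 27.52
position: [0.4745, 0.0045, 0.0413]
eef_rot: [-179.8, 0.5, 12.8]
contact_force: [-5.1, 3.5, -7.1]
opening: 0.0189
finger_force: 78.6
```

jog_arm(increments=[[0,0,-2,0,0,0,-1],[0,0,-2,0,0,0,-0.4],[0,0,-2,0,0,0,0],[0,0,-2,0,0,0,0.5],[0,0,-2,0,0,0,1],[0,0,30,0,0,0,1],[0,0,90,0,0,0,1],[-40,60,150,0,0,0,1],[-80,120,180,0,0,0,1],[-100,180,180,0,0,0,1],[-100,240,180,0,0,0,1],[-100,240,180,0,0,0,1]])

```text
time: 29.02
position: [0.379, 0.2466, 0.2238]
eef_rot: [-179.9, -0.2, 12.9]
contact_force: [0.6, 0.1, -0.1]
opening: 0.0855
finger_force: 0.0
```

```bash
python3 - <<'E'
from h import *
s,ds=look('side','s10');S=wmap('side',ds);hs=cv2.cvtColor(s,cv2.COLOR_RGB2HSV);t,dt=look('top','t10');W=wmap('top',dt);Z=W[...,2];ht=cv2.cvtColor(t,cv2.COLOR_RGB2HSV)
H=np.array([.4782,.0037,.014]);x=np.array([.9755,.2198,0]);pu,pv=[int(q) for q in proj('top',[.476,.0035,.098])[0]];print(pu,pv)
k=big(box(ht[...,2]<75,pu-9,pu+10,pv-9,pv+10));c1=np.argwhere(k)[:,::-1].mean(0)
su,sv=[int(q) for q in proj('side',[.476,.0035,.088])[0]]
kk=big(box(hs[...,2]<65,su-9,su+10,sv-9,sv+10));c2=np.argwhere(kk)[:,::-1].mean(0)
def rd(n,uv): a=ray(n,uv,0)[0];e=cam(n)['eye'];return e,(a-e)/np.linalg.norm(a-e)
e1,d1=rd('top',c1);e2,d2=rd('side',c2);ab=np.linalg.lstsq(np.c_[d1,-d2],e2-e1,rcond=None)[0];A,B=e1+d1*ab[0],e2+d2*ab[1]
print('knob',A.round(4),B.round(4),k.sum(),kk.sum(),'top depth z',np.percentile(W[k][:,2],80));m=(A+B)/2-H;print('hx',-m@x*1000,'z',m[2]*1000)
m=big(box((dt>0)&(Z>.065)&(Z<.1)&(ht[...,2]>75),205,320,150,250));print('lid',rect(outline('top',m,.081)))
w=big(box((ht[...,0]>8)&(ht[...,0]<24)&(ht[...,1]>75),205,320,150,250));print('lid wood',rect(outline('top',w,.081)))
cv2.imwrite('pics/m10.png',np.clip(1.4*np.hstack([cv2.resize(t[150:255,205:310],(400,400),interpolation=2),cv2.resize(s[190:270,220:300],(400,400),interpolation=2)]),0,255)[:,:,::-1])
print(r.read_state()['contact_force'])
E
```

```text
265 231
knob [0.4756 0.0065 0.0811] [0.4738 0.0065 0.081 ] 76 86 top depth z 0.09965333044131697
hx 2.78238591099627 z 67.0539848870186
lid (array([563. ,  19.4]), array([197.7, 160.2]), -77.2)
lid wood (array([559.9,  20.6]), array([196.1, 159.1]), -77.2)
[-0.10455135  0.10309297 -0.01094801][ WARN:0@5.472] global loadsave.cpp:1063 imwrite_ Unsupported depth image for selected encoder is fallbacked to CV_8U.
```

View pics/m10.png

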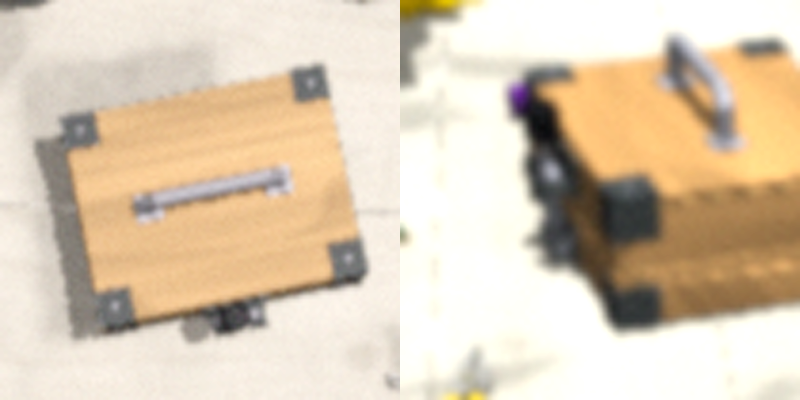

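```bash
python3 - <<'E'
from h import *
f=np.load('pics/t10.npz');W=wmap('top',f['d']);Z=W[...,2];t=f['im'];ht=cv2.cvtColor(t,cv2.COLOR_RGB2HSV)
w=box((ht[...,0]>8)&(ht[...,0]<24)&(ht[...,1]>75)&(Z>.06)&(Z<.1),205,320,150,250)
A=np.c_[W[w][:,:2]-[.564,.023],np.ones(w.sum())];print('lid plane',np.linalg.lstsq(A,Z[w],rcond=None)[0])
print((Z[228:238,258:274]*1000).round().astype(int))
print(r.sign_off())
E
```

```text
lid plane [ 0.0032039  -0.00176753  0.08103073]
[[  78   84   78   79   86   83   80   80   73   75   72   76   75   73
    68   64]
 [  80   82   79   78 1323   75   70   94   95   99   95   63   54   57
    54   59]
 [  74   75   75   76   72   65  101  102  104  101   98   97   59   54
    53   60]
 [  71   59   57   55   58  100   97  101  103   99  103   97   63   64
    63   57]
 [  23   27   55   53   60   94   94   97   95   97   99   99   95   62
    61   57]
 [  -2   -2   64   63   59   97  101  102   96  103  102   99  100   58
    57   55]
 [  -1    1   60   62   66   94  100   99   93   96   99  101   95   61
    61   62]
 [   1    3    3   62   56   55   99   99  101   97   95   95   58   62
    65   62]
 [   3    4   -1   54   59   59   61   93   98  100   97    1    2   -2
     2   -3]
 [   0    7    1   65   56   61   59   55    0    0   -1    0   -6   -1
     2   -4]]
the job is handed in; nothing more can be done
None
```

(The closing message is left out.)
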